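# Pull the sample can from behind the lane's other contents

## Task

The short can at the closed end of the guide-rail lane is due for its seam check. Clear the bottle and the seaming chuck that stand in front of it onto the ribbed rubber mat, and only then take the can out and stand it inside the white ring of the round gauge stand; after that put the bottle and the chuck back in the lane, each where it stood at the start. Keep all three upright, set them down gently, and leave the stack of can ends and the roll of tape as they are.

Things in the scene. Friction and masses are not known exactly. Their poses are not given: they have to be found in the camera images.
- can: short, full, closed drinks can of plain aluminium, 53 mm diameter, 88 mm tall, about 170 g, straight-sided from 6 to 78 mm above its foot, then tapering to 47 mm; stands upright at the closed (+x) end of the lane. Origin: centre of its underside; z up along its axis.
- bottle: small amber glass bottle, full and capped, about 380 g, 160 mm tall: body 54 mm diameter up to 85 mm, shoulder up to 118 mm, neck 27 to 28 mm diameter from 118 to 150 mm, steel cap 29 mm diameter on top. Stands in the lane in front of the can, in the middle or the front place. Origin: centre of its underside; z up along its axis.
- chuck: seaming chuck: stepped round steel part, about 650 g, 125 mm tall, standing on its disc: disc 54 mm diameter up to 22 mm, step 42 mm diameter up to 34 mm, then a shank 26 mm diameter up to the top. Stands in the lane in front of the can, in the other of the middle and front places. Origin: centre of its underside; z up along its axis.
- lane: fixed lane along its x axis: base plate 4 mm thick, x -100 to +150 mm, 100 mm wide. Side guide rails 76 mm apart inside, 99 mm over their posts, 75 mm high. Open at -x (robot side), stop bar at x = +138 mm, 35 mm high. Places on the centre line: front x -54, middle +8, can +70 mm; 8 mm gaps between neighbours (no finger room), 41 mm behind the can. Origin: centre line, on the table.
- mat: fixed black ribbed rubber mat, the side area: 240 mm along its x axis, 140 mm along its y axis, things stand 4 mm above the table. Origin: its centre, on the table.
- stand: fixed low round gauge stand: dark steel platform 110 mm diameter, top 20 mm above the table, with a white ring on it (76 mm inner and 84 mm outer diameter, 6 mm high) in which the can stands on the platform. A dial gauge on a post, 91 mm high, stands 92 mm from the centre towards +x of the stand. Origin: centre of the platform, on the table.
- ends: bystander: loose stack of aluminium can ends, 54 mm diameter, 40 mm high. Origin: centre of its underside.
- tape: bystander: loose roll of paper tape lying flat, 56 mm outer diameter, 36 mm high. Origin: centre of its underside.

How it is judged:
By the outcome, as a careful person would: the job done as asked, in the order asked, and still so for the second after the job is handed in, with the robot touching nothing.
It also fails if it takes over 141 s, if anything falls off the work surface, if the arm or the gripper's body presses on something with over 40 N, if the wrist force passes 120 N, or if a joint passes its speed limit or range.

## Robot

A 6-joint arm with a two-finger parallel gripper is mounted at the origin on the work surface. World frame = base frame: x ahead of the robot, y to its left, z up, the work surface at z = 0. Lengths are in m, angles in degrees, forces in N, time in s.
With the tool pointing down it reaches from about 0.4 to 0.825 m from the base axis. Payload 7 kg.
Tool frame: the origin (TCP) lies midway between the tips of the shut fingers; the grasp point (between the pads) lies 19 mm behind it; z points along the fingers, y is the line along which they close (so a half turn about z gives the same grasp; the last joint's range is limited). The gripper opens to 88 mm and grips with 3 to 60 N. Pads are 19 mm wide; open, the fingers measure 130 mm over their backs; the gripper's body (78 mm by 193 mm) begins 47 mm behind the grasp point.
Start: joints at [-60.384, 20.546, 0.682, 0, -70.136, -16.507], TCP at [0.153, -0.657, 0.227] pointing down, gripper open.
Joint ranges: [-176.03, 176.03], [-82.01, 121.73], [-58.28, 71.71], [-173.87, 95.51], [-174.79, -0.11], [-173.66, 173.66]. Speed limits (degrees/s): [136.94, 136.94, 172.46, 180, 180, 180].

## Interface

Orientations are given as [roll, pitch, yaw] about the fixed x, y, z axes, in that order (R = Rz(yaw) Ry(pitch) Rx(roll)).
In Python, from plant import ctrl gives the robot as it stands. The module is installed in compiled form; this text tells all that it offers.
- The arm moves only by the tool send_rows, never from a script. Its argument "plan" is a list that holds one entry, the list of rows, each a list of 6 numbers: the shift along the tool's x, y, z in parts of the range, where 1.0 means 0.5 m, then the turn, a rotation vector about the tool's x, y, z in shares of 2 pi rad (1.0 is 2 pi rad). A call has 1 to 8 rows; each row is the pose to reach, as a shift and turn from the pose commanded when the call began, along the tool's axes at that moment; what a row does not reach only later rows make up. A row lasts 1/12 s, in which the tool goes at most 41.7 mm and 7.16 degrees, less where a joint would pass 70% of its speed; a pose out of reach is approached as far as the arm can. A call with a gripper value outside its range is refused whole. "fingers" is the opening, from 0 (shut) to 1 (fully open), set as the call begins (left out, the last holds). The fingers move at their own pace and stop on an object; the grip force is fixed at half the most. Time passes only in rows, so rows that repeat a pose let the fingers close. It gives the time, the measured TCP pose, the force, the opening and the grip force at its end, in the units of the state.
- ctrl.get_obs(): the state, without advancing time (a new reading comes with each control period).
- ctrl.snapshot(name): name is "side" or "top" or "wrist"; returns a dict with "img" (480x640x3 uint8, red, green, blue), "K" (3x3 intrinsics, pixels), "pose" (4x4, takes a point from camera to world coordinates). Camera axes: x right, y down, z forward; pixel columns grow to the right and rows downward; lengths in m; the calibration is good to about 2 mm. The wrist camera is an equidistant fisheye: a pixel r from the principal point sees the ray r / f radians off the axis. A picture is of the moment at which its call begins. There is no depth.
- ctrl.close_job(): hands the job in; it is judged then, once.
The state is a dict: "clock": time; "joint_pos": joint angles; "qvel": joint speeds; "tau": joint torques, N m; "tool_pos": TCP position; "orientation": TCP orientation; "force": force on the tool from outside, world axes, zero at the start; "moment": the same for the moment, N m; "opening": finger opening in m; "gripper_force": force on a finger pad.
Only numpy, scipy, OpenCV 4.12 (cv2) and the standard library are available. Lean on these libraries where they do the work, as an engineer would, in place of code of your own. Each camera call takes 0.05 s, during which the arm holds its last target. There are 200 camera calls.

## Working session

There is one attempt and no reset: what is moved stays moved. The work goes in short steps, Python scripts to look and compute and a tool call to move; the robot and the scene stay as the last step left them, time stands still between calls to the robot, and variables do not carry over. Pictures are saved under pics/ and viewed, at most 14 in all, crops included, and the job is handed in when it is done.

Besides the shell and the picture viewer there is one more tool, called after "Call:" in YAML: its name, and indented under it one key for each argument. send_rows: Moves the arm, as the interface text tells. Its arguments: {"type":"object","properties":{"plan":{"type":"array","items":{"type":"array","items":{"type":"array","items":{"type":"number"}}}},"fingers":{"type":"number"}},"required":["plan"]}

```bash
mkdir -p pics; ls
python3 - <<'E'
from plant import ctrl
import cv2
o=ctrl.get_obs(); print({k:o[k] for k in('clock','tool_pos','orientation','force','opening')})
for n in('side','top'):
    s=ctrl.snapshot(n); cv2.imwrite(f'pics/{n}0.png',s['img'][:,:,::-1]); print(n,s['K'].round(1).tolist(),s['pose'].round(4).tolist())
E
```

```text
pics
{'clock': 0.0, 'tool_pos': array([ 0.15293868, -0.65694125,  0.22562663]), 'orientation': array([ 1.79903250e+02, -1.21271407e-02, -1.66896768e+02]), 'force': array([ 0.23892984, -0.35420382,  0.314022  ]), 'opening': 0.08767835213093093}
side [[458.2, 0.0, 316.8], [0.0, 458.2, 244.8], [0.0, 0.0, 1.0]] [[-0.9676, -0.1237, 0.22, 0.302], [-0.2515, 0.5476, -0.798, 0.8105], [-0.0217, -0.8275, -0.561, 0.6084], [0.0, 0.0, 0.0, 1.0]]
top [[507.3, 0.0, 326.8], [0.0, 507.3, 244.1], [0.0, 0.0, 1.0]] [[0.0206, -0.9832, 0.1815, 0.3411], [-0.9998, -0.0197, 0.0066, 0.0034], [-0.0029, -0.1816, -0.9834, 0.9188], [0.0, 0.0, 0.0, 1.0]]
```

View pics/side0.png

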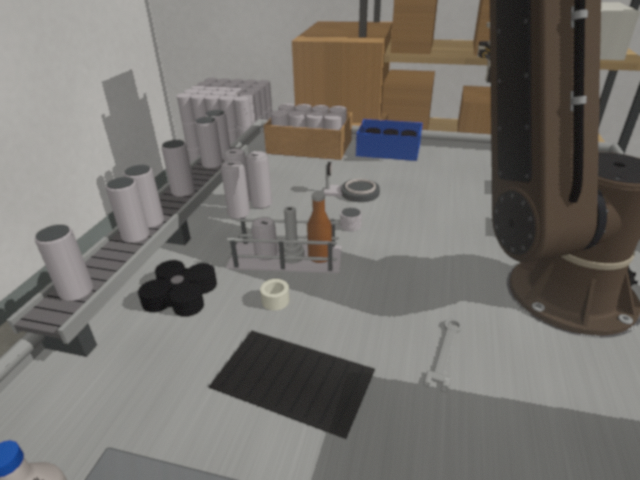

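View pics/top0.png

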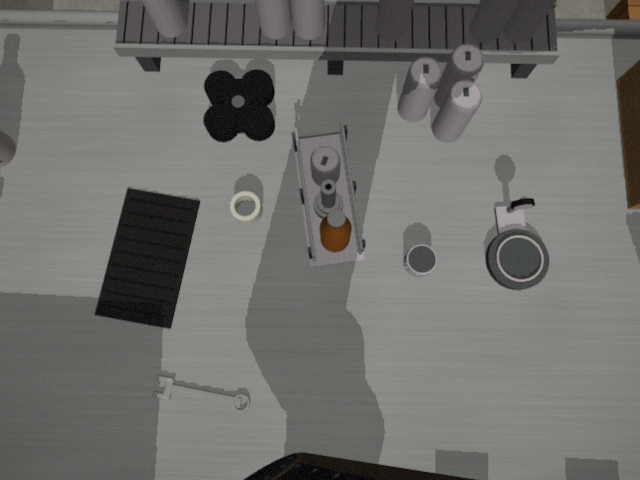

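The side view shows bottle in front (cap ~(319,197)), chuck in the middle (~(290,212)) and can at the back (~(263,222)). The top view shows can top ~(325,157), chuck top ~(328,187), cap ~(337,217), mat corners (127,188) (200,201) (171,328) (96,313) and ring ~(520,259). I'll zoom in to get exact pixels.

```bash
cat > h.py <<'E'
import numpy as np, cv2
from scipy.spatial.transform import Rotation as R
K={'side':np.array([[458.2,0,316.8],[0,458.2,244.8],[0,0,1]]),'top':np.array([[507.3,0,326.8],[0,507.3,244.1],[0,0,1]])}
P={'side':np.array([[-0.9676,-0.1237,0.22,0.302],[-0.2515,0.5476,-0.798,0.8105],[-0.0217,-0.8275,-0.561,0.6084],[0,0,0,1]]),
'top':np.array([[0.0206,-0.9832,0.1815,0.3411],[-0.9998,-0.0197,0.0066,0.0034],[-0.0029,-0.1816,-0.9834,0.9188],[0,0,0,1]])}
def ray(n,u,v): return P[n][:3,3],P[n][:3,:3]@np.linalg.inv(K[n])@[u,v,1]
def onz(n,u,v,z): o,d=ray(n,u,v); return o+d*(z-o[2])/d[2]
def tri(a,b):
    M=np.zeros((3,3));w=np.zeros(3);rs=[ray('top',*a),ray('side',*b)]
    for o,d in rs:
        d=d/np.linalg.norm(d);A=np.eye(3)-np.outer(d,d);M+=A;w+=A@o
    x=np.linalg.solve(M,w)
    return x,[float(np.linalg.norm(np.cross(x-o,d/np.linalg.norm(d)))) for o,d in rs]
def proj(n,X):
    p=K[n]@(P[n][:3,:3].T@(np.array(X)-P[n][:3,3])); return p[:2]/p[2]
E
python3 - <<'E'
import cv2,numpy as np
t=cv2.imread('pics/top0.png');s=cv2.imread('pics/side0.png')
def c(im,x,y,w,h,k):
    o=cv2.resize(im[y:y+h,x:x+w],None,fx=k,fy=k,interpolation=cv2.INTER_CUBIC)
    for i in range(0,w,10):
        L=8 if (x+i)%50 else 20
        cv2.line(o,(i*k,0),(i*k,L),(0,0,255),1)
        if (x+i)%20==0: cv2.putText(o,str(x+i),(i*k,30),0,.35,(0,0,255))
    for i in range(0,h,10):
        cv2.line(o,(0,i*k),(8,i*k),(0,0,255),1)
        if (y+i)%20==0: cv2.putText(o,str(y+i),(8,i*k+4),0,.35,(0,0,255))
    return o
a=c(t,280,120,100,150,4); b=c(s,220,170,100+20,100,3)
b=c(s,225,180,130,100,3)
d=c(t,480,190,80,110,3)
o=np.zeros((600,800,3),np.uint8); o[:,:400]=a; o[:300,402:792]=b[:,:390]; o[300:300+300,402:642]=d[:300]
cv2.imwrite('pics/z0.png',o)
E
```

```text
(no output)
```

View pics/z0.png

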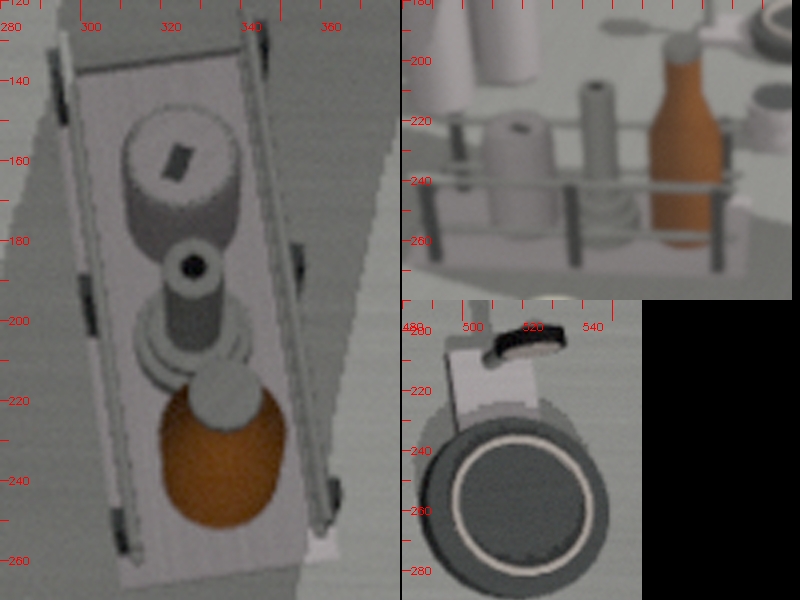

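Run:
```python
from h import *
np.set_printoptions(precision=4,suppress=True)
for n,a,b,h in(('can',(325.2,158.2),(264.3,220.7),.092),('chuck',(328.2,186.7),(290,208.7),.129),('cap',(336.5,218.7),(318.3,194),.164)):
    x,e=tri(a,b); print(n,x,e,'top@h',onz('top',*a,h),'side@h',onz('side',*b,h))
print('ring',onz('top',520,258.3,.026),onz('side',360.5,188,.026), tri((520,258.3),(360.5,188)))
print('plate near corners',onz('top',310,266.8,.004),onz('top',364.3,258.8,.004))
m=np.array([onz('top',*p,.004) for p in((127,188),(200,201),(171,328),(96,313))]);print('mat top',m,m.mean(0))
m=np.array([onz('side',*p,.004) for p in((252,332),(374,376),(346,431),(210,386))]);print('mat side',m,m.mean(0))
print('tape',onz('top',246,206,.036),'ends',onz('top',421.5,259,.04))
```

```text
can [0.6402 0.0144 0.095 ] [0.0016570750549508746, 0.0016570750549507731] top@h [0.6431 0.0148 0.092 ] side@h [0.6403 0.0103 0.092 ]
chuck [0.5807 0.0083 0.1285] [0.0007269924949259097, 0.000726992494925786] top@h [0.5813 0.0084 0.129 ] side@h [0.5796 0.0094 0.129 ]
cap [ 0.5207 -0.0055  0.1628] [0.00022241362445568378, 0.00022241362445586123] top@h [ 0.5201 -0.0055  0.164 ] side@h [ 0.5203 -0.0034  0.164 ]
ring [ 0.4871 -0.3347  0.026 ] [ 0.4829 -0.315   0.026 ] (array([ 0.488 , -0.3395,  0.0134]), [0.001139568189953111, 0.0011395681899531046])
plate near corners [0.4673 0.0392 0.004 ] [ 0.4841 -0.0594  0.004 ]
mat top [[0.6093 0.3861 0.004 ]
 [0.5869 0.2476 0.004 ]
 [0.3525 0.2838 0.004 ]
 [0.3762 0.4203 0.004 ]] [0.4812 0.3345 0.004 ]
mat side [[0.5836 0.2544 0.004 ]
 [0.3502 0.3028 0.004 ]
 [0.3747 0.4127 0.004 ]
 [0.6056 0.3852 0.004 ]] [0.4785 0.3388 0.004 ]
tape [0.5707 0.1558 0.036 ] ends [ 0.4801 -0.157   0.04  ]
```

The heights match (bases come out at 3–7 mm against 4 mm), and lane and mat yaw are about +9.5° and −8.6°. Next I'll move over the lane and refine with the wrist camera.

```bash
cat >> h.py <<'E'
def go(x,y,z,yaw):
    from plant import ctrl
    o=ctrl.get_obs(); r,p,w=o['orientation']; Rm=R.from_euler('xyz',[r,p,w],degrees=True)
    d=Rm.inv().apply(np.array([x,y,z])-o['tool_pos'])*100
    t=(Rm.inv()*R.from_euler('xyz',[180,0,yaw],degrees=True)).as_rotvec(degrees=True)
    print('t',round(float(o['clock']),2),'pos',o['tool_pos'].round(4),'rpy',o['orientation'].round(2),'F',o['force'].round(1),'op',round(float(o['opening']),4),'-> cm',d.round(2),'deg',t.round(2))
E
python3 -c "
from h import *
go(.50,-.01,.26,-170.5)"
```

```text
t 0.1 pos [ 0.153  -0.657   0.2257] rpy [ 1.7992e+02 -1.0000e-02 -1.6690e+02] F [ 0.3 -0.3 -0.3] op 0.0877 -> cm [-48.47  55.15  -3.35] deg [ 0.08 -0.01  3.6 ]
```

Units first: shifts go in shares of 0.5 m and turns go in shares of 2 pi rad. So 21.6 cm is 0.432, -19 cm is -0.38, 3.6 degrees is 0.01.

Call:
send_rows:
  plan:
    - [[-0.02, 0.022, -0.01, 0, 0, 0], [-0.06, 0.068, -0.02, 0, 0, 0.0028], [-0.112, 0.128, -0.04, 0, 0, 0.0056], [-0.166, 0.188, -0.06, 0, 0, 0.0083], [-0.22, 0.25, -0.068, 0, 0, 0.01], [-0.274, 0.312, -0.068, 0, 0, 0.01], [-0.328, 0.372, -0.068, 0, 0, 0.01], [-0.38, 0.432, -0.068, 0, 0, 0.01]]

```text
clock: 0.77
tool_pos: [0.2895, -0.4017, 0.2607]
orientation: [-180.0, 0.0, -170.5]
force: [1.8, 0.7, -0.5]
opening: 0.0875
gripper_force: 0.0
```

To row units: 23.8 cm is 0.476, 21 cm is 0.42.

Call:
send_rows:
  plan:
    - [[-0.05, 0.06, 0, 0, 0, 0], [-0.1, 0.12, 0, 0, 0, 0], [-0.152, 0.18, 0, 0, 0, 0], [-0.204, 0.24, 0, 0, 0, 0], [-0.256, 0.3, 0, 0, 0, 0], [-0.308, 0.36, 0, 0, 0, 0], [-0.36, 0.42, 0, 0, 0, 0], [-0.408, 0.476, 0, 0, 0, 0]]

```text
clock: 1.43
tool_pos: [0.4513, -0.133, 0.2609]
orientation: [180.0, 0.1, -170.5]
force: [0.6, -0.9, 0.5]
opening: 0.088
gripper_force: 0.0
```

```bash
python3 -c "
from h import *
go(.50,-.01,.26,-170.5)"
```

```text
t 1.43 pos [ 0.4513 -0.133   0.2609] rpy [ 1.7999e+02  5.0000e-02 -1.7045e+02] F [ 0.6 -0.9  0.5] op 0.088 -> cm [-6.84 11.33  0.1 ] deg [0.01 0.05 0.05]
```

To row units: 11.3 cm is 0.226, 10.4 cm is 0.208.

Call:
send_rows:
  plan:
    - [[-0.036, 0.06, 0, 0, 0, 0], [-0.068, 0.116, 0, 0, 0, 0], [-0.1, 0.168, 0, 0, 0, 0], [-0.124, 0.208, 0, 0, 0, 0], [-0.136, 0.226, 0, 0, 0, 0], [-0.136, 0.226, 0, 0, 0, 0], [-0.136, 0.226, 0, 0, 0, 0]]

```text
clock: 2.02
tool_pos: [0.499, -0.0126, 0.2603]
orientation: [-180.0, -0.0, -170.4]
force: [-0.3, 0.7, 0.1]
opening: 0.0877
gripper_force: 0.0
```

Run:
```python
from h import *
from plant import ctrl
go(.52,-.0035,.119,-170.5)
s=ctrl.snapshot('wrist'); cv2.imwrite('pics/w1.png',s['img'][:,:,::-1]); np.savez('w1.npz',**s); print(s['K'].round(1),s['pose'].round(3))
```

```text
t 2.02 pos [ 0.499  -0.0126  0.2603] rpy [-1.8000e+02 -4.0000e-02 -1.7042e+02] F [-0.3  0.7  0.1] op 0.0877 -> cm [-2.23  0.55 14.13] deg [-0.   -0.04  0.08]
[[371.6   0.  319.7]
 [  0.  371.6 242. ]
 [  0.    0.    1. ]] [[-0.167  0.95   0.264  0.427]
 [ 0.986  0.161  0.045 -0.025]
 [ 0.001  0.268 -0.963  0.419]
 [ 0.     0.     0.     1.   ]]
```

View pics/w1.png

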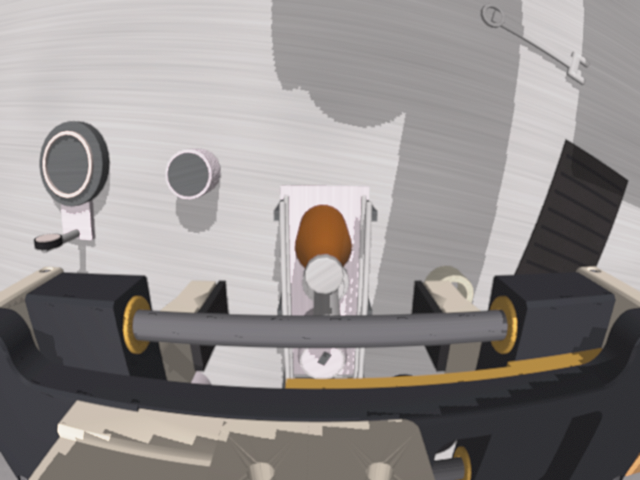

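The wrist view shows the cap at (324,274), near plate corners (282,187) and (370,187), and the ring centre at ~(69,164). I'll convert these with the fisheye model.

```bash
cat >> h.py <<'E'
def wz(s,u,v,z):
    k=s['K'];x=(u-k[0,2])/k[0,0];y=(v-k[1,2])/k[1,1];r=np.hypot(x,y)
    d=s['pose'][:3,:3]@np.array([x/r*np.sin(r),y/r*np.sin(r),np.cos(r)]);o=s['pose'][:3,3]
    return o+d*(z-o[2])/d[2]
def wproj(s,X):
    p=s['pose'][:3,:3].T@(np.array(X)-s['pose'][:3,3]);t=np.arctan2(np.hypot(*p[:2]),p[2])
    return s['K'][:2,2]+s['K'][0,0]*t*p[:2]/np.hypot(*p[:2])
E
python3 - <<'E'
from h import *
s=np.load('w1.npz')
for n,u,v,z in(('cap',324,274,.164),('pl',282,187,.004),('pr',370,187,.004),('ring',69,164,.026),('ends',191,174,.04),('mat',567,141,.004),('mat',628,182,.004)): print(n,wz(s,u,v,z).round(4))
E
```

```text
cap [ 0.5206 -0.006   0.164 ]
pl [ 0.4846 -0.0582  0.004 ]
pr [0.4679 0.0396 0.004 ]
ring [ 0.4878 -0.3298  0.026 ]
ends [ 0.48   -0.1544  0.04  ]
mat [0.3538 0.2872 0.004 ]
mat [0.3761 0.4233 0.004 ]
```

To row units: 14.1 cm is 0.282, -2.25 cm is -0.045.

Call:
send_rows:
  plan:
    - [[-0.02, 0.004, 0.02, 0, 0, 0], [-0.045, 0.008, 0.07, 0, 0, 0], [-0.045, 0.008, 0.13, 0, 0, 0], [-0.045, 0.008, 0.19, 0, 0, 0], [-0.045, 0.008, 0.24, 0, 0, 0], [-0.045, 0.008, 0.272, 0, 0, 0], [-0.045, 0.008, 0.282, 0, 0, 0], [-0.045, 0.008, 0.282, 0, 0, 0]]

```text
clock: 2.73
tool_pos: [0.52, -0.0063, 0.118]
orientation: [-180.0, -0.2, -170.6]
force: [-1.1, -0.3, 0.9]
opening: 0.0876
gripper_force: 0.0
```

Call:
send_rows:
  plan:
    - [[0, 0, 0, 0, 0, 0], [0, 0, 0, 0, 0, 0], [0, 0, 0, 0, 0, 0], [0, 0, 0, 0, 0, 0], [0, 0, 0, 0, 0, 0], [0, 0, 0, 0, 0, 0], [0, 0, 0, 0, 0, 0], [0, 0, 0, 0, 0, 0]]
  fingers: 0

```text
clock: 3.4
tool_pos: [0.521, -0.0051, 0.1197]
orientation: [180.0, 0.0, -170.5]
force: [0.0, -0.1, 0.4]
opening: 0.0398
gripper_force: 0.0
```

Run:
```python
from h import *
from plant import ctrl
go(.5205,-.005,.22,-170.5)
print(ctrl.get_obs()['gripper_force'])
```

```text
t 3.4 pos [ 0.521  -0.0051  0.1197] rpy [ 1.8000e+02  1.0000e-02 -1.7049e+02] F [ 0.  -0.1  0.4] op 0.0398 -> cm [  0.04   0.02 -10.03] deg [0.   0.01 0.01]
0.0
```

Call:
send_rows:
  plan:
    - [[0, 0, 0, 0, 0, 0], [0, 0, 0, 0, 0, 0], [0, 0, 0, 0, 0, 0], [0, 0, 0, 0, 0, 0], [0, 0, 0, 0, 0, 0], [0, 0, 0, 0, 0, 0]]

```text
clock: 3.9
tool_pos: [0.5209, -0.0053, 0.1195]
orientation: [-180.0, -0.0, -170.5]
force: [0.8, -2.1, -0.3]
opening: 0.0283
gripper_force: 29.1
```

To row units: -9 cm is -0.18, -8 cm is -0.16.

Call:
send_rows:
  plan:
    - [[0, 0, -0.004, 0, 0, 0], [0, 0, -0.012, 0, 0, 0], [0, 0, -0.03, 0, 0, 0], [0, 0, -0.06, 0, 0, 0], [0, 0, -0.096, 0, 0, 0], [0, 0, -0.132, 0, 0, 0], [0, 0, -0.16, 0, 0, 0], [0, 0, -0.18, 0, 0, 0]]

```text
clock: 4.57
tool_pos: [0.5213, -0.0049, 0.2117]
orientation: [180.0, 0.1, -170.5]
force: [-0.2, 0.4, -5.4]
opening: 0.0276
gripper_force: 29.0
```

Run:
```python
from h import *
from plant import ctrl
m=np.array([.481,.336]);a=np.radians(-8.6);ex=np.array([np.cos(a),np.sin(a)])
print('bottle spot',m-.055*ex,'chuck spot',m+.055*ex)
go(*(m-.055*ex),.22,-170.5)
s=ctrl.snapshot('side'); cv2.imwrite('pics/s1.png',s['img'][130:330,180:460,::-1])
```

```text
bottle spot [0.4266184  0.34422444] chuck spot [0.5353816  0.32777556]
t 4.57 pos [ 0.5213 -0.0049  0.2117] rpy [ 1.7998e+02  1.2000e-01 -1.7048e+02] F [-0.2  0.4 -5.4] op 0.0276 -> cm [ 3.56 36.   -0.82] deg [0.02 0.12 0.02]
```

View pics/s1.png

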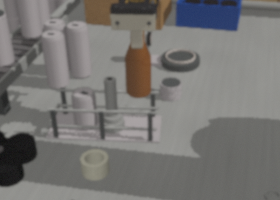

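The bottle hangs upright between the fingers at ~(138,70) in the crop and is clear of the rails. Now I'll carry it to the mat.

To row units: 17 cm is 0.34, 5.3 cm is 0.106.

Call:
send_rows:
  plan:
    - [[0, 0.01, -0.004, 0, 0, 0], [0.002, 0.03, -0.01, 0, 0, 0], [0.006, 0.062, -0.016, 0, 0, 0], [0.01, 0.106, -0.016, 0, 0, 0], [0.016, 0.16, -0.016, 0, 0, 0], [0.022, 0.22, -0.016, 0, 0, 0], [0.028, 0.28, -0.016, 0, 0, 0], [0.034, 0.34, -0.016, 0, 0, 0]]

```text
clock: 5.28
tool_pos: [0.4746, 0.1612, 0.2167]
orientation: [-180.0, -0.1, -170.5]
force: [0.4, -0.2, -4.6]
opening: 0.0284
gripper_force: 29.0
```

To row units: 19 cm is 0.38, 18 cm is 0.36.

Call:
send_rows:
  plan:
    - [[0.006, 0.06, 0, 0, 0, 0], [0.012, 0.12, 0, 0, 0, 0], [0.018, 0.18, 0, 0, 0, 0], [0.024, 0.236, 0, 0, 0, 0], [0.028, 0.286, 0, 0, 0, 0], [0.032, 0.328, 0, 0, 0, 0], [0.036, 0.36, 0, 0, 0, 0], [0.0372, 0.38, 0, 0, 0, 0]]

```text
clock: 5.95
tool_pos: [0.425, 0.3457, 0.2167]
orientation: [-180.0, -0.1, -170.4]
force: [-0.1, -0.5, -4.3]
opening: 0.0278
gripper_force: 29.0
```

To row units: 8.4 cm is 0.168, 8 cm is 0.16.

Call:
send_rows:
  plan:
    - [[0, 0, 0.006, 0, 0, 0], [0, 0, 0.024, 0, 0, 0], [0, 0, 0.052, 0, 0, 0], [0, 0, 0.084, 0, 0, 0], [0, 0, 0.116, 0, 0, 0], [0, 0, 0.14, 0, 0, 0], [0, 0, 0.16, 0, 0, 0], [0, 0, 0.168, 0, 0, 0]]

```text
clock: 6.62
tool_pos: [0.4259, 0.3422, 0.1315]
orientation: [-179.9, -0.1, -170.6]
force: [-0.5, 0.2, -3.5]
opening: 0.0278
gripper_force: 29.0
```

Run:
```python
from h import *
go(.4266,.3442,.1195,-170.5)
```

```text
t 6.62 pos [0.4259 0.3422 0.1315] rpy [-1.7988e+02 -1.3000e-01 -1.7057e+02] F [-0.5  0.2 -3.5] op 0.0278 -> cm [-0.11  0.18  1.2 ] deg [-0.12 -0.13 -0.07]
```

To row units: 1.2 cm is 0.024, 1.1 cm is 0.022.

Call:
send_rows:
  plan:
    - [[0, 0, 0.006, 0, 0, 0], [0, 0, 0.012, 0, 0, 0], [0, 0, 0.018, 0, 0, 0], [0, 0, 0.022, 0, 0, 0], [0, 0, 0.024, 0, 0, 0], [0, 0, 0.024, 0, 0, 0]]

```text
clock: 7.12
tool_pos: [0.4263, 0.3441, 0.1216]
orientation: [180.0, 0.0, -170.5]
force: [0.7, -0.1, -4.6]
opening: 0.0281
gripper_force: 29.0
```

Call:
send_rows:
  plan:
    - [[0, 0, 0.001, 0, 0, 0], [0, 0, 0.002, 0, 0, 0], [0, 0, 0.003, 0, 0, 0], [0, 0, 0.003, 0, 0, 0]]

```text
clock: 7.45
tool_pos: [0.4263, 0.344, 0.1201]
orientation: [180.0, 0.0, -170.5]
force: [0.1, 0.6, -4.4]
opening: 0.0283
gripper_force: 29.0
```

Still carrying the weight; lowering in 0.5 mm steps.

To row units: 0.1 cm is 0.002, 0.05 cm is 0.001.

Call:
send_rows:
  plan:
    - [[0, 0, 0.001, 0, 0, 0], [0, 0, 0.002, 0, 0, 0], [0, 0, 0.002, 0, 0, 0]]

```text
clock: 7.7
tool_pos: [0.4266, 0.3442, 0.1195]
orientation: [180.0, 0.0, -170.5]
force: [-0.5, -1.5, 0.4]
opening: 0.0281
gripper_force: 29.2
```

To row units: 0.05 cm is 0.001.

Call:
send_rows:
  plan:
    - [[0, 0, 0.001, 0, 0, 0], [0, 0, 0.001, 0, 0, 0], [0, 0, 0.001, 0, 0, 0]]

```text
clock: 7.95
tool_pos: [0.4267, 0.3443, 0.1195]
orientation: [180.0, 0.1, -170.5]
force: [-1.8, -1.8, 6.1]
opening: 0.0279
gripper_force: 29.4
```

Call:
send_rows:
  plan:
    - [[0, 0, 0, 0, 0, 0], [0, 0, 0, 0, 0, 0], [0, 0, 0, 0, 0, 0], [0, 0, 0, 0, 0, 0], [0, 0, 0, 0, 0, 0], [0, 0, 0, 0, 0, 0]]
  fingers: 0.75

```text
clock: 8.45
tool_pos: [0.4264, 0.344, 0.1185]
orientation: [-180.0, -0.0, -170.5]
force: [0.4, -0.7, 0.0]
opening: 0.062
gripper_force: 0.0
```

To row units: -17 cm is -0.34, -13 cm is -0.26.

Call:
send_rows:
  plan:
    - [[0, 0, -0.02, 0, 0, 0], [0, 0, -0.06, 0, 0, 0], [0, 0, -0.12, 0, 0, 0], [0, -0.04, -0.16, 0, 0, 0], [-0.032, -0.1, -0.16, 0, 0, 0], [-0.064, -0.18, -0.16, 0, 0, 0], [-0.096, -0.26, -0.16, 0, 0, 0], [-0.128, -0.34, -0.16, 0, 0, 0]]

```text
clock: 9.12
tool_pos: [0.516, 0.1893, 0.1999]
orientation: [180.0, 0.1, -170.4]
force: [1.4, -0.0, 0.4]
opening: 0.0653
gripper_force: 0.0
```

Run:
```python
from h import *
go(.5815,.0085,.19,-170.5)
```

```text
t 9.12 pos [0.516  0.1893 0.1999] rpy [ 1.7996e+02  8.0000e-02 -1.7041e+02] F [ 1.4 -0.   0.4] op 0.0653 -> cm [ -3.44 -18.92   0.98] deg [0.04 0.08 0.09]
```

To row units: -18.9 cm is -0.378, -3.44 cm is -0.0688.

Call:
send_rows:
  plan:
    - [[-0.012, -0.07, 0, 0, 0, 0], [-0.026, -0.14, 0, 0, 0, 0], [-0.04, -0.21, 0.006, 0, 0, 0], [-0.05, -0.27, 0.012, 0, 0, 0], [-0.06, -0.32, 0.02, 0, 0, 0], [-0.066, -0.36, 0.02, 0, 0, 0], [-0.0688, -0.378, 0.02, 0, 0, 0], [-0.0688, -0.378, 0.02, 0, 0, 0]]

```text
clock: 9.78
tool_pos: [0.581, 0.0082, 0.189]
orientation: [-180.0, 0.0, -170.6]
force: [0.8, 0.4, -0.1]
opening: 0.0658
gripper_force: 0.0
```

Run:
```python
from h import *
from plant import ctrl
go(.5815,.0085,.088,-170.5)
s=ctrl.snapshot('wrist'); np.savez('w2.npz',**s); 
print([(X,wproj(s,X).round(1).tolist()) for X in((.5815,.0085,.129),(.521,-.005,.004),(.643,.017,.092),(.4758,-.0095,.004))])
cv2.imwrite('pics/w2.png',cv2.resize(s['img'][150:400,220:420,::-1],None,fx=2.4,fy=2.4))
```

```text
t 9.78 pos [0.581  0.0082 0.189 ] rpy [-1.7999e+02  1.0000e-02 -1.7062e+02] F [ 0.8  0.4 -0.1] op 0.0658 -> cm [-0.06  0.02 10.1 ] deg [-0.01  0.01 -0.12]
[((0.5815, 0.0085, 0.129), [320.6, 261.5]), ((0.521, -0.005, 0.004), [316.5, 153.7]), ((0.643, 0.017, 0.092), [318.2, 322.1]), ((0.4758, -0.0095, 0.004), [319.7, 104.8])]
```

View pics/w2.png

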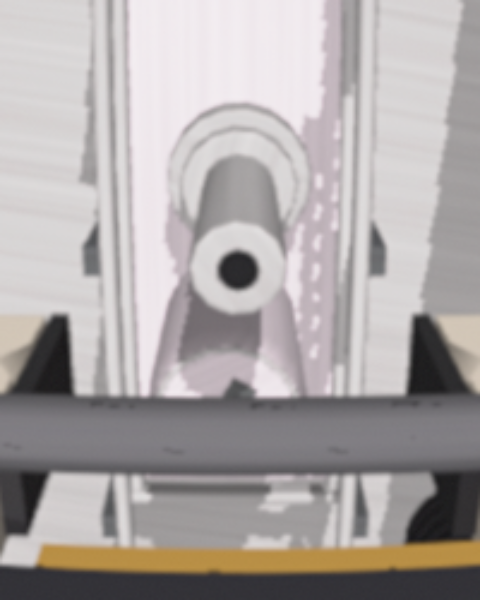

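The chuck top sits at (319.2,261.7) against a predicted (320.6,261.5), so it is within 1 mm. Grasping it.

To row units: 10.1 cm is 0.202, 9.9 cm is 0.198.

Call:
send_rows:
  plan:
    - [[0, 0, 0.016, 0, 0, 0], [0, 0, 0.052, 0, 0, 0], [0, 0, 0.1, 0, 0, 0], [0, 0, 0.144, 0, 0, 0], [0, 0, 0.18, 0, 0, 0], [0, 0, 0.198, 0, 0, 0], [0, 0, 0.202, 0, 0, 0], [0, 0, 0.202, 0, 0, 0]]

```text
clock: 10.5
tool_pos: [0.5803, 0.0105, 0.0873]
orientation: [-180.0, -0.0, -170.4]
force: [0.8, 0.2, -0.9]
opening: 0.0655
gripper_force: 0.0
```

Call:
send_rows:
  plan:
    - [[0, 0, 0, 0, 0, 0], [0, 0, 0, 0, 0, 0], [0, 0, 0, 0, 0, 0], [0, 0, 0, 0, 0, 0], [0, 0, 0, 0, 0, 0], [0, 0, 0, 0, 0, 0], [0, 0, 0, 0, 0, 0], [0, 0, 0, 0, 0, 0]]
  fingers: 0

```text
clock: 11.17
tool_pos: [0.5806, 0.0097, 0.0877]
orientation: [-180.0, 0.0, -170.5]
force: [-0.4, -1.1, 1.0]
opening: 0.0257
gripper_force: 30.0
```

Call:
send_rows:
  plan:
    - [[0, 0, 0, 0, 0, 0], [0, 0, 0, 0, 0, 0], [0, 0, 0, 0, 0, 0]]

```text
clock: 11.42
tool_pos: [0.5806, 0.0097, 0.0877]
orientation: [-180.0, 0.0, -170.5]
force: [-0.3, -1.6, 1.0]
opening: 0.0256
gripper_force: 30.0
```

To row units: -9.6 cm is -0.192, -8.6 cm is -0.172.

Call:
send_rows:
  plan:
    - [[0, 0, -0.004, 0, 0, 0], [0, 0, -0.012, 0, 0, 0], [0, 0, -0.03, 0, 0, 0], [0, 0, -0.06, 0, 0, 0], [0, 0, -0.096, 0, 0, 0], [0, 0, -0.136, 0, 0, 0], [0, 0, -0.172, 0, 0, 0], [0, 0, -0.192, 0, 0, 0]]

```text
clock: 12.08
tool_pos: [0.5811, 0.0101, 0.1862]
orientation: [180.0, 0.1, -170.5]
force: [0.8, -0.1, -6.0]
opening: 0.0258
gripper_force: 30.0
```

Run:
```python
from h import *
go(.5354,.3278,.187,-170.5)
```

```text
t 12.08 pos [0.5811 0.0101 0.1862] rpy [ 1.7999e+02  1.4000e-01 -1.7047e+02] F [ 0.8 -0.1 -6. ] op 0.0258 -> cm [-0.75 32.09 -0.07] deg [0.01 0.14 0.03]
```

To row units: 16 cm is 0.32, 13.3 cm is 0.266.

Call:
send_rows:
  plan:
    - [[0, 0.01, 0, 0, 0, 0], [0, 0.03, 0, 0, 0, 0], [-0.002, 0.062, 0, 0, 0, 0], [-0.002, 0.106, 0, 0, 0, 0], [-0.004, 0.158, 0, 0, 0, 0], [-0.004, 0.212, 0, 0, 0, 0], [-0.006, 0.266, 0, 0, 0, 0], [-0.008, 0.32, 0, 0, 0, 0]]

```text
clock: 12.75
tool_pos: [0.5563, 0.1699, 0.1817]
orientation: [-180.0, -0.2, -170.5]
force: [0.8, -0.6, -5.9]
opening: 0.0258
gripper_force: 30.0
```

To row units: 16.1 cm is 0.322, 15.6 cm is 0.312.

Call:
send_rows:
  plan:
    - [[0, 0.054, 0, 0, 0, 0], [-0.002, 0.108, 0, 0, 0, 0], [-0.002, 0.16, 0, 0, 0, 0], [-0.004, 0.208, 0, 0, 0, 0], [-0.004, 0.252, 0, 0, 0, 0], [-0.006, 0.288, 0, 0, 0, 0], [-0.006, 0.312, 0.004, 0, 0, 0], [-0.007, 0.322, 0.016, 0, 0, 0]]

```text
clock: 13.42
tool_pos: [0.5344, 0.3297, 0.175]
orientation: [180.0, 0.0, -170.4]
force: [0.1, -0.0, -5.5]
opening: 0.0257
gripper_force: 30.0
```

To row units: 8 cm is 0.16, 7.8 cm is 0.156.

Call:
send_rows:
  plan:
    - [[0, 0, 0.016, 0, 0, 0], [0, 0, 0.04, 0, 0, 0], [0, 0, 0.068, 0, 0, 0], [0, 0, 0.096, 0, 0, 0], [0, 0, 0.124, 0, 0, 0], [0, 0, 0.144, 0, 0, 0], [0, 0, 0.156, 0, 0, 0], [0, 0, 0.16, 0, 0, 0]]

```text
clock: 14.08
tool_pos: [0.5345, 0.3263, 0.0939]
orientation: [-179.9, -0.1, -170.5]
force: [-0.6, -1.2, -5.8]
opening: 0.0256
gripper_force: 30.0
```

Run:
```python
from h import *
go(.5354,.3278,.0877,-170.5)
```

```text
t 14.08 pos [0.5345 0.3263 0.0939] rpy [-1.7992e+02 -1.2000e-01 -1.7055e+02] F [-0.6 -1.2 -5.8] op 0.0256 -> cm [-0.12  0.13  0.62] deg [-0.08 -0.12 -0.05]
```

To row units: 0.7 cm is 0.014, 0.65 cm is 0.013.

Call:
send_rows:
  plan:
    - [[0, 0, 0.004, 0, 0, 0], [0, 0, 0.008, 0, 0, 0], [0, 0, 0.011, 0, 0, 0], [0, 0, 0.013, 0, 0, 0], [0, 0, 0.014, 0, 0, 0], [0, 0, 0.014, 0, 0, 0]]

```text
clock: 14.58
tool_pos: [0.5349, 0.3278, 0.0888]
orientation: [180.0, 0.0, -170.5]
force: [-0.1, 0.1, -6.0]
opening: 0.0254
gripper_force: 30.0
```

To row units: 0.1 cm is 0.002, 0.05 cm is 0.001.

Call:
send_rows:
  plan:
    - [[0, 0, 0.001, 0, 0, 0], [0, 0, 0.002, 0, 0, 0], [0, 0, 0.002, 0, 0, 0]]

```text
clock: 14.83
tool_pos: [0.535, 0.3278, 0.0878]
orientation: [180.0, 0.0, -170.5]
force: [-0.9, 0.4, -5.3]
opening: 0.0253
gripper_force: 30.0
```

To row units: 0.05 cm is 0.001.

Call:
send_rows:
  plan:
    - [[0, 0, 0.001, 0, 0, 0], [0, 0, 0.001, 0, 0, 0], [0, 0, 0.001, 0, 0, 0]]

```text
clock: 15.08
tool_pos: [0.5351, 0.3278, 0.0877]
orientation: [180.0, 0.0, -170.5]
force: [-1.3, -1.0, 1.1]
opening: 0.0254
gripper_force: 30.0
```

To row units: 0.05 cm is 0.001.

Call:
send_rows:
  plan:
    - [[0, 0, 0.001, 0, 0, 0], [0, 0, 0.001, 0, 0, 0], [0, 0, 0.001, 0, 0, 0]]

```text
clock: 15.33
tool_pos: [0.5353, 0.3278, 0.0877]
orientation: [180.0, 0.1, -170.5]
force: [-2.4, -1.2, 4.6]
opening: 0.0252
gripper_force: 30.0
```

Call:
send_rows:
  plan:
    - [[0, 0, 0, 0, 0, 0], [0, 0, 0, 0, 0, 0], [0, 0, 0, 0, 0, 0], [0, 0, 0, 0, 0, 0], [0, 0, 0, 0, 0, 0], [0, 0, 0, 0, 0, 0]]
  fingers: 0.9

```text
clock: 15.83
tool_pos: [0.5349, 0.3277, 0.0865]
orientation: [180.0, 0.0, -170.5]
force: [-0.1, 0.3, 0.7]
opening: 0.0603
gripper_force: 0.0
```

To row units: -16 cm is -0.32, -12 cm is -0.24, -27 degrees is -0.075.

Call:
send_rows:
  plan:
    - [[0, 0, -0.02, 0, 0, 0], [0, 0, -0.06, 0, 0, 0], [0, 0, -0.13, 0, 0, 0], [0, -0.02, -0.19, 0, 0, 0], [-0.02, -0.08, -0.2, 0, 0, -0.0167], [-0.05, -0.16, -0.2, 0, 0, -0.0361], [-0.08, -0.24, -0.2, 0, 0, -0.0556], [-0.11, -0.32, -0.2, 0, 0, -0.075]]

```text
clock: 16.5
tool_pos: [0.6117, 0.1858, 0.1881]
orientation: [-180.0, 0.1, -143.8]
force: [0.5, 1.0, -0.6]
opening: 0.0788
gripper_force: 0.0
```

Run:
```python
from h import *
go(.642,.017,.19,-80.5)
```

```text
t 16.5 pos [0.6117 0.1858 0.1881] rpy [-1.7999e+02  1.0000e-01 -1.4378e+02] F [ 0.5  1.  -0.6] op 0.0788 -> cm [  7.53 -15.41  -0.2 ] deg [-6.000e-02  9.000e-02 -6.328e+01]
```

To row units: -15.4 cm is -0.308, -14.8 cm is -0.296, -56 degrees is -0.1556.

Call:
send_rows:
  plan:
    - [[0.02, -0.04, 0, 0, 0, -0.0194], [0.044, -0.09, 0, 0, 0, -0.0389], [0.068, -0.14, 0, 0, 0, -0.0583], [0.092, -0.19, 0, 0, 0, -0.0778], [0.114, -0.234, 0, 0, 0, -0.0972], [0.132, -0.27, 0, 0, 0, -0.1167], [0.144, -0.296, 0, 0, 0, -0.1361], [0.15, -0.308, 0, 0, 0, -0.1556]]

```text
clock: 17.17
tool_pos: [0.6406, 0.0161, 0.1874]
orientation: [-180.0, -0.0, -87.9]
force: [-0.7, -0.7, -0.6]
opening: 0.0789
gripper_force: 0.0
```

To row units: -7.3 degrees is -0.0203.

Call:
send_rows:
  plan:
    - [[0, 0, 0, 0, 0, -0.0139], [0, 0, 0, 0, 0, -0.0203], [0, 0, 0, 0, 0, -0.0203], [0, 0, 0, 0, 0, -0.0203]]

```text
clock: 17.5
tool_pos: [0.6405, 0.0181, 0.1872]
orientation: [-180.0, 0.0, -81.0]
force: [-0.0, 0.8, -1.2]
opening: 0.0786
gripper_force: 0.0
```

Run:
```python
from h import *
from plant import ctrl
go(.642,.017,.041,-80.5)
s=ctrl.snapshot('wrist'); np.savez('w3.npz',**s); print(wproj(s,(.642,.017,.092)))
t=ctrl.snapshot('side'); o=np.zeros((480,800,3),np.uint8); o[:,:400]=s['img'][:,120:520,::-1]; o[:,400:]=cv2.resize(t['img'][150:450,180:430,::-1],(400,480)); cv2.imwrite('pics/w3.png',o)
```

```text
t 17.5 pos [0.6405 0.0181 0.1872] rpy [-179.97    0.    -80.98] F [-0.   0.8 -1.2] op 0.0786 -> cm [ 0.13 -0.13 14.62] deg [-0.03  0.   -0.48]
[316.68772675 242.55847854]
```

View pics/w3.png

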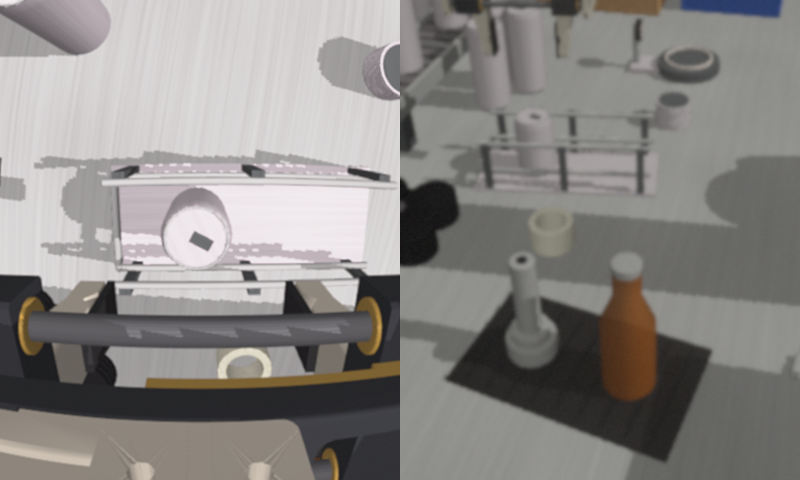

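Chuck and bottle both stand well inside the mat. The can top is seen at ~(317,238).

Run:
```python
from h import *
s=np.load('w3.npz'); im=s['img'][180:290,290:370]
print(wz(s,317,238,.092), wz(s,317,236,.092))
cv2.imwrite('pics/w3c.png',cv2.resize(im[:,:,::-1],None,fx=5,fy=5,interpolation=cv2.INTER_CUBIC))
```

```text
[0.6423018 0.0136532 0.092    ] [0.64252933 0.01220707 0.092     ]
```

View pics/w3c.png

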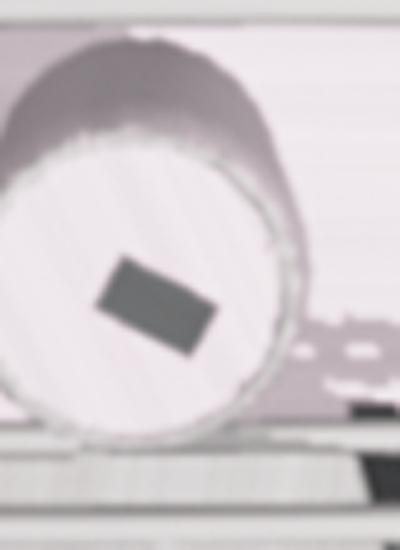

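To row units: 14.6 cm is 0.292, 14 cm is 0.28, -0.5 degrees is -0.0014.

Call:
send_rows:
  plan:
    - [[0.004, 0, 0.016, 0, 0, -0.0014], [0.008, -0.002, 0.052, 0, 0, -0.0014], [0.008, -0.002, 0.1, 0, 0, -0.0014], [0.008, -0.002, 0.15, 0, 0, -0.0014], [0.008, -0.002, 0.2, 0, 0, -0.0014], [0.008, -0.002, 0.246, 0, 0, -0.0014], [0.008, -0.002, 0.28, 0, 0, -0.0014], [0.008, -0.002, 0.292, 0, 0, -0.0014]]

```text
clock: 18.27
tool_pos: [0.6398, 0.0139, 0.0369]
orientation: [179.7, -0.0, -80.4]
force: [-0.9, -1.2, -0.8]
opening: 0.079
gripper_force: 0.0
```

Call:
send_rows:
  plan:
    - [[0, 0, 0, 0, 0, 0], [0, 0, 0, 0, 0, 0], [0, 0, 0, 0, 0, 0], [0, 0, 0, 0, 0, 0], [0, 0, 0, 0, 0, 0], [0, 0, 0, 0, 0, 0], [0, 0, 0, 0, 0, 0]]
  fingers: 0

```text
clock: 18.85
tool_pos: [0.643, 0.0146, 0.0419]
orientation: [-179.9, -0.0, -80.4]
force: [0.2, 0.4, 5.9]
opening: 0.0527
gripper_force: 30.0
```

Run:
```python
from h import *
go(.642,.0142,.041,-80.5)
```

```text
t 18.85 pos [0.643  0.0146 0.0419] rpy [-179.86   -0.    -80.36] F [0.2 0.4 5.9] op 0.0527 -> cm [0.02 0.1  0.09] deg [-0.14 -0.    0.14]
```

To row units: -11 cm is -0.22, -9.4 cm is -0.188.

Call:
send_rows:
  plan:
    - [[0, 0, -0.004, 0, 0, 0], [0, 0, -0.012, 0, 0, 0], [0, 0, -0.03, 0, 0, 0], [0, 0, -0.06, 0, 0, 0], [0, 0, -0.1, 0, 0, 0], [0, 0, -0.144, 0, 0, 0], [0, 0, -0.188, 0, 0, 0], [0, 0, -0.22, 0, 0, 0]]

```text
clock: 19.52
tool_pos: [0.6423, 0.0143, 0.1531]
orientation: [-179.9, -0.0, -80.4]
force: [0.5, 0.2, -0.9]
opening: 0.0519
gripper_force: 30.0
```

Run:
```python
from h import *
from plant import ctrl
print('gauge',onz('top',522,203,.091),'post',onz('top',508,211,.05))
go(.46,-.27,.16,-170.5)
```

```text
gauge [ 0.57078223 -0.31797893  0.091     ] post [ 0.56711007 -0.30856136  0.05      ]
t 19.52 pos [0.6423 0.0143 0.1531] rpy [-1.7992e+02 -1.0000e-02 -8.0370e+01] F [ 0.5  0.2 -0.9] op 0.0519 -> cm [24.98 22.72 -0.72] deg [-7.000e-02  6.000e-02  9.013e+01]
```

To row units: 13.1 cm is 0.262, 10.9 cm is 0.218, 42 degrees is 0.1167.

Call:
send_rows:
  plan:
    - [[0.008, 0.004, -0.004, 0, 0, 0.0056], [0.026, 0.016, -0.012, 0, 0, 0.0167], [0.054, 0.032, -0.016, 0, 0, 0.0333], [0.09, 0.054, -0.016, 0, 0, 0.05], [0.13, 0.08, -0.016, 0, 0, 0.0667], [0.174, 0.106, -0.016, 0, 0, 0.0833], [0.218, 0.132, -0.016, 0, 0, 0.1], [0.262, 0.16, -0.016, 0, 0, 0.1167]]

```text
clock: 20.18
tool_pos: [0.5842, -0.1291, 0.159]
orientation: [180.0, 0.0, -122.7]
force: [0.8, -0.6, -1.6]
opening: 0.0525
gripper_force: 30.0
```

Run:
```python
from h import *
go(.54,-.24,.16,-170.5)
```

```text
t 20.18 pos [ 0.5842 -0.1291  0.159 ] rpy [ 179.99    0.   -122.66] F [ 0.8 -0.6 -1.6] op 0.0525 -> cm [11.72 -2.26 -0.1 ] deg [ 1.000e-02 -0.000e+00  4.784e+01]
```

To row units: 11.7 cm is 0.234, -1.6 cm is -0.032, 47 degrees is 0.1306.

Call:
send_rows:
  plan:
    - [[0.044, -0.008, 0, 0, 0, 0.0167], [0.088, -0.016, 0, 0, 0, 0.0333], [0.128, -0.024, 0, 0, 0, 0.05], [0.164, -0.032, 0, 0, 0, 0.0667], [0.194, -0.038, 0, 0, 0, 0.0833], [0.216, -0.042, 0, 0, 0, 0.1], [0.23, -0.044, 0, 0, 0, 0.1167], [0.234, -0.044, 0, 0, 0, 0.1306]]

```text
clock: 20.85
tool_pos: [0.54, -0.2398, 0.159]
orientation: [180.0, -0.0, -169.8]
force: [-0.1, 0.6, -1.5]
opening: 0.0524
gripper_force: 30.0
```

To row units: 0.8 degrees is 0.0022.

Call:
send_rows:
  plan:
    - [[0, 0, 0, 0, 0, 0.0022], [0, 0, 0, 0, 0, 0.0022]]

```text
clock: 21.02
tool_pos: [0.5406, -0.2388, 0.1589]
orientation: [180.0, 0.0, -170.1]
force: [-0.1, -0.1, -1.6]
opening: 0.0525
gripper_force: 30.0
```

Run:
```python
from h import *
from plant import ctrl
go(.4875,-.332,.16,-170.5)
s=ctrl.snapshot('wrist'); np.savez('w4.npz',**s); print(wproj(s,(.4875,-.332,.026)))
cv2.imwrite('pics/w4.png',s['img'][:,:,::-1])
```

```text
t 21.02 pos [ 0.5406 -0.2388  0.1589] rpy [ 179.99    0.   -170.12] F [-0.1 -0.1 -1.6] op 0.0525 -> cm [ 6.83 -8.27 -0.11] deg [0.01 0.   0.38]
[216.37092618 149.32891482]
```

View pics/w4.png

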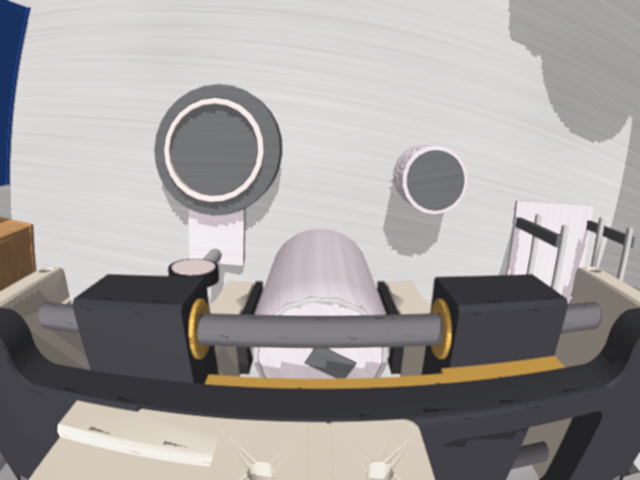

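To row units: -8.42 cm is -0.1684, -8.2 cm is -0.164.

Call:
send_rows:
  plan:
    - [[0.006, -0.008, 0, 0, 0, 0], [0.02, -0.024, 0, 0, 0, 0], [0.042, -0.052, 0, 0, 0, 0], [0.07, -0.086, 0, 0, 0, 0], [0.098, -0.12, 0, 0, 0, 0], [0.12, -0.148, 0, 0, 0, 0], [0.134, -0.164, 0, 0, 0, 0], [0.1372, -0.1684, 0, 0, 0, 0]]

```text
clock: 21.73
tool_pos: [0.4863, -0.3349, 0.1585]
orientation: [180.0, -0.0, -170.2]
force: [0.7, 0.1, -2.2]
opening: 0.0524
gripper_force: 30.0
```

To row units: 8.2 cm is 0.164, 7.6 cm is 0.152.

Call:
send_rows:
  plan:
    - [[0, 0, 0.008, 0, 0, 0], [0, 0, 0.028, 0, 0, 0], [0, 0, 0.06, 0, 0, 0], [0, 0, 0.096, 0, 0, 0], [0, 0, 0.128, 0, 0, 0], [0, 0, 0.152, 0, 0, 0], [0, 0, 0.164, 0, 0, 0], [0, 0, 0.164, 0, 0, 0]]

```text
clock: 22.4
tool_pos: [0.4869, -0.3323, 0.0744]
orientation: [179.9, -0.2, -170.1]
force: [-0.3, -0.1, -2.0]
opening: 0.0525
gripper_force: 30.0
```

Run:
```python
from h import *
from plant import ctrl
go(.4875,-.3335,.058,-170.5)
s=ctrl.snapshot('wrist'); np.savez('w5.npz',**s); print(wproj(s,(.4875,-.3335,.026)))
cv2.imwrite('pics/w5.png',cv2.resize(s['img'][60:360,160:480,::-1],None,fx=1.8,fy=1.8))
```

```text
t 22.4 pos [ 0.4869 -0.3323  0.0744] rpy [ 1.7990e+02 -1.7000e-01 -1.7013e+02] F [-0.3 -0.1 -2. ] op 0.0525 -> cm [-0.05 -0.13  1.64] deg [ 0.1  -0.17  0.37]
[317.95570596 267.68510044]
```

View pics/w5.png

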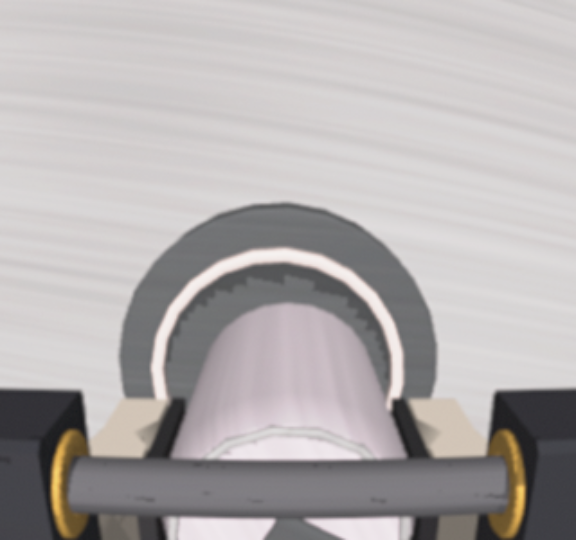

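The can is centred over the ring to within ~2 mm (ring mid column ~278, can ~285 in the crop). Lowering it.

To row units: 1.5 cm is 0.03, 1.2 cm is 0.024.

Call:
send_rows:
  plan:
    - [[0, -0.002, 0.006, 0, 0, 0], [0, -0.002, 0.012, 0, 0, 0], [0, -0.002, 0.018, 0, 0, 0], [0, -0.002, 0.024, 0, 0, 0], [0, -0.002, 0.028, 0, 0, 0], [0, -0.002, 0.03, 0, 0, 0], [0, -0.002, 0.03, 0, 0, 0]]

```text
clock: 23.03
tool_pos: [0.4876, -0.3344, 0.0613]
orientation: [180.0, -0.0, -170.2]
force: [-0.5, 0.6, -1.7]
opening: 0.0522
gripper_force: 30.0
```

To row units: 0.1 cm is 0.002, 0.05 cm is 0.001.

Call:
send_rows:
  plan:
    - [[0, 0, 0.001, 0, 0, 0], [0, 0, 0.002, 0, 0, 0], [0, 0, 0.002, 0, 0, 0]]

```text
clock: 23.28
tool_pos: [0.4878, -0.3344, 0.0606]
orientation: [-180.0, 0.0, -170.2]
force: [0.3, 0.0, -1.2]
opening: 0.0524
gripper_force: 30.0
```

To row units: 0.15 cm is 0.003, 0.1 cm is 0.002.

Call:
send_rows:
  plan:
    - [[0, 0, 0.001, 0, 0, 0], [0, 0, 0.002, 0, 0, 0], [0, 0, 0.003, 0, 0, 0], [0, 0, 0.003, 0, 0, 0]]

```text
clock: 23.62
tool_pos: [0.4878, -0.3344, 0.059]
orientation: [180.0, -0.0, -170.2]
force: [-0.4, 0.3, -1.2]
opening: 0.0525
gripper_force: 30.0
```

To row units: 0.1 cm is 0.002, 0.05 cm is 0.001.

Call:
send_rows:
  plan:
    - [[0, 0, 0.001, 0, 0, 0], [0, 0, 0.002, 0, 0, 0], [0, 0, 0.002, 0, 0, 0]]

```text
clock: 23.87
tool_pos: [0.4878, -0.3344, 0.058]
orientation: [180.0, -0.0, -170.2]
force: [-0.3, -0.5, -1.8]
opening: 0.0524
gripper_force: 30.0
```

To row units: 0.05 cm is 0.001.

Call:
send_rows:
  plan:
    - [[0, 0, 0.001, 0, 0, 0], [0, 0, 0.001, 0, 0, 0], [0, 0, 0.001, 0, 0, 0]]

```text
clock: 24.12
tool_pos: [0.4879, -0.3345, 0.0579]
orientation: [-180.0, 0.0, -170.2]
force: [-1.8, 1.5, 2.8]
opening: 0.0525
gripper_force: 30.0
```

To row units: 0.05 cm is 0.001.

Call:
send_rows:
  plan:
    - [[0, 0, 0.001, 0, 0, 0], [0, 0, 0.001, 0, 0, 0], [0, 0, 0.001, 0, 0, 0]]

```text
clock: 24.37
tool_pos: [0.4879, -0.3345, 0.0579]
orientation: [-180.0, 0.0, -170.2]
force: [-2.8, 1.7, 7.1]
opening: 0.0524
gripper_force: 30.0
```

To row units: 0.05 cm is 0.001.

Call:
send_rows:
  plan:
    - [[0, 0, 0.001, 0, 0, 0], [0, 0, 0.001, 0, 0, 0], [0, 0, 0.001, 0, 0, 0]]

```text
clock: 24.62
tool_pos: [0.4879, -0.3345, 0.0579]
orientation: [-180.0, 0.0, -170.2]
force: [-2.8, 3.2, 11.5]
opening: 0.0524
gripper_force: 30.0
```

To row units: -0.1 cm is -0.002, -0.05 cm is -0.001.

Call:
send_rows:
  plan:
    - [[0, 0, -0.001, 0, 0, 0], [0, 0, -0.002, 0, 0, 0], [0, 0, -0.002, 0, 0, 0]]

```text
clock: 24.87
tool_pos: [0.4879, -0.3345, 0.0579]
orientation: [-180.0, 0.0, -170.2]
force: [-1.9, 1.2, 6.3]
opening: 0.0522
gripper_force: 30.0
```

Call:
send_rows:
  plan:
    - [[0, 0, 0, 0, 0, 0], [0, 0, 0, 0, 0, 0], [0, 0, 0, 0, 0, 0], [0, 0, 0, 0, 0, 0], [0, 0, 0, 0, 0, 0]]
  fingers: 0.9

```text
clock: 25.28
tool_pos: [0.4878, -0.3344, 0.0573]
orientation: [180.0, -0.0, -170.2]
force: [-0.6, -0.0, -1.0]
opening: 0.0768
gripper_force: 0.0
```

To row units: -13 cm is -0.26, -11.5 cm is -0.23.

Call:
send_rows:
  plan:
    - [[0, 0, -0.02, 0, 0, 0], [0, 0, -0.06, 0, 0, 0], [0, 0, -0.11, 0, 0, 0], [0, 0, -0.17, 0, 0, 0], [0, 0, -0.23, 0, 0, 0], [0, 0.03, -0.26, 0, 0, 0], [0, 0.08, -0.26, 0, 0, 0], [0, 0.16, -0.26, 0, 0, 0]]

```text
clock: 25.95
tool_pos: [0.4751, -0.2566, 0.1894]
orientation: [-179.9, 0.2, -170.3]
force: [1.7, 1.8, -0.5]
opening: 0.0788
gripper_force: 0.0
```

Run:
```python
from h import *
from plant import ctrl
go(.5351,.3278,.19,-170.5)
s=ctrl.snapshot('wrist');cv2.imwrite('pics/w6.png',s['img'][:,:,::-1])
```

```text
t 25.95 pos [ 0.4751 -0.2566  0.1894] rpy [-1.7991e+02  1.6000e-01 -1.7031e+02] F [ 1.7  1.8 -0.5] op 0.0788 -> cm [-15.74  56.6   -0.11] deg [-0.09  0.16  0.18]
```

View pics/w6.png

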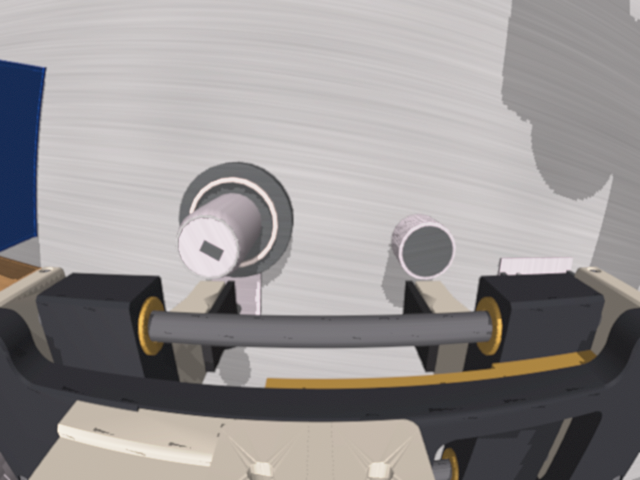

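The can stands upright inside the ring (top at (210,248), ring ~(235,220)). Back to fetch the chuck.

To row units: 30.6 cm is 0.612, 26.8 cm is 0.536.

Call:
send_rows:
  plan:
    - [[-0.022, 0.08, 0, 0, 0, 0], [-0.042, 0.156, 0, 0, 0, 0], [-0.064, 0.232, 0, 0, 0, 0], [-0.084, 0.308, 0, 0, 0, 0], [-0.106, 0.384, 0, 0, 0, 0], [-0.126, 0.46, 0, 0, 0, 0], [-0.148, 0.536, 0, 0, 0, 0], [-0.17, 0.612, 0, 0, 0, 0]]

```text
clock: 26.67
tool_pos: [0.5056, 0.0624, 0.1887]
orientation: [180.0, 0.1, -170.2]
force: [1.8, 0.5, -0.6]
opening: 0.079
gripper_force: 0.0
```

To row units: 25.8 cm is 0.516, 24.7 cm is 0.494.

Call:
send_rows:
  plan:
    - [[-0.022, 0.076, 0, 0, 0, 0], [-0.042, 0.152, 0, 0, 0, 0], [-0.064, 0.228, 0, 0, 0, 0], [-0.084, 0.304, 0, 0, 0, 0], [-0.106, 0.38, 0, 0, 0, 0], [-0.124, 0.446, 0, 0, 0, 0], [-0.138, 0.494, 0, 0, 0, 0], [-0.144, 0.516, 0, 0, 0, 0]]

```text
clock: 27.33
tool_pos: [0.5328, 0.3302, 0.1878]
orientation: [180.0, 0.0, -170.1]
force: [-0.0, -1.2, -0.4]
opening: 0.0789
gripper_force: 0.0
```

Call:
send_rows:
  plan:
    - [[0, 0, 0, 0, 0, 0], [0, 0, 0, 0, 0, 0]]
  fingers: 0.75

```text
clock: 27.5
tool_pos: [0.5324, 0.3269, 0.1876]
orientation: [-180.0, -0.0, -170.1]
force: [-0.4, -0.4, -0.4]
opening: 0.0708
gripper_force: 0.0
```

Run:
```python
from h import *
go(.5351,.3278,.0877,-170.5)
```

```text
t 27.5 pos [0.5324 0.3269 0.1876] rpy [-1.7998e+02 -3.0000e-02 -1.7013e+02] F [-0.4 -0.4 -0.4] op 0.0708 -> cm [-0.29  0.04  9.99] deg [-0.02 -0.03  0.37]
```

To row units: 9.9 cm is 0.198, 9.8 cm is 0.196, 0.3 degrees is 0.0008.

Call:
send_rows:
  plan:
    - [[-0.004, 0, 0.016, 0, 0, 0.0008], [-0.006, 0, 0.052, 0, 0, 0.0008], [-0.006, 0, 0.1, 0, 0, 0.0008], [-0.006, 0, 0.144, 0, 0, 0.0008], [-0.006, 0, 0.18, 0, 0, 0.0008], [-0.006, 0, 0.196, 0, 0, 0.0008], [-0.006, 0, 0.198, 0, 0, 0.0008], [-0.006, 0, 0.198, 0, 0, 0.0008]]

```text
clock: 28.17
tool_pos: [0.536, 0.3267, 0.0888]
orientation: [-180.0, -0.0, -170.5]
force: [0.3, -0.6, 0.3]
opening: 0.0658
gripper_force: 0.0
```

Call:
send_rows:
  plan:
    - [[0, 0, 0, 0, 0, 0], [0, 0, 0, 0, 0, 0], [0, 0, 0, 0, 0, 0], [0, 0, 0, 0, 0, 0], [0, 0, 0, 0, 0, 0], [0, 0, 0, 0, 0, 0], [0, 0, 0, 0, 0, 0], [0, 0, 0, 0, 0, 0]]
  fingers: 0

```text
clock: 28.83
tool_pos: [0.5357, 0.3273, 0.0887]
orientation: [-180.0, 0.0, -170.5]
force: [-0.9, -0.8, 1.6]
opening: 0.0259
gripper_force: 30.0
```

Call:
send_rows:
  plan:
    - [[0, 0, 0, 0, 0, 0], [0, 0, 0, 0, 0, 0], [0, 0, 0, 0, 0, 0]]

```text
clock: 29.08
tool_pos: [0.5357, 0.3274, 0.0887]
orientation: [-180.0, 0.0, -170.5]
force: [-1.0, -0.9, 2.6]
opening: 0.0257
gripper_force: 30.0
```

To row units: -10 cm is -0.2, -8.8 cm is -0.176.

Call:
send_rows:
  plan:
    - [[0, 0, -0.004, 0, 0, 0], [0, 0, -0.012, 0, 0, 0], [0, 0, -0.03, 0, 0, 0], [0, 0, -0.06, 0, 0, 0], [0, 0, -0.096, 0, 0, 0], [0, 0, -0.136, 0, 0, 0], [0, 0, -0.176, 0, 0, 0], [0, 0, -0.2, 0, 0, 0]]

```text
clock: 29.75
tool_pos: [0.5361, 0.3279, 0.1912]
orientation: [179.9, 0.1, -170.5]
force: [0.7, -0.9, -5.8]
opening: 0.0256
gripper_force: 30.0
```

Run:
```python
from h import *
go(.581,.0085,.19,-170.5)
```

```text
t 29.75 pos [0.5361 0.3279 0.1912] rpy [ 1.7993e+02  1.1000e-01 -1.7047e+02] F [ 0.7 -0.9 -5.8] op 0.0256 -> cm [  0.86 -32.24   0.08] deg [0.07 0.11 0.03]
```

To row units: -16 cm is -0.32, -13.3 cm is -0.266.

Call:
send_rows:
  plan:
    - [[0, -0.01, 0, 0, 0, 0], [0, -0.03, 0, 0, 0, 0], [0.002, -0.062, 0, 0, 0, 0], [0.002, -0.106, 0, 0, 0, 0], [0.004, -0.158, 0, 0, 0, 0], [0.006, -0.212, 0, 0, 0, 0], [0.008, -0.266, 0, 0, 0, 0], [0.008, -0.32, 0, 0, 0, 0]]

```text
clock: 30.42
tool_pos: [0.5569, 0.1658, 0.1869]
orientation: [-179.9, -0.2, -170.5]
force: [0.6, -0.6, -5.1]
opening: 0.0259
gripper_force: 30.0
```

To row units: -16.25 cm is -0.325, -15.6 cm is -0.312.

Call:
send_rows:
  plan:
    - [[0, -0.054, 0, 0, 0, 0], [0.002, -0.108, 0, 0, 0, 0], [0.002, -0.16, 0, 0, 0, 0], [0.004, -0.208, 0, 0, 0, 0], [0.006, -0.252, 0, 0, 0, 0], [0.008, -0.288, 0, 0, 0, 0], [0.008, -0.312, 0, 0, 0, 0], [0.009, -0.325, 0, 0, 0, 0]]

```text
clock: 31.08
tool_pos: [0.5796, 0.0054, 0.1873]
orientation: [-180.0, -0.1, -170.6]
force: [-0.6, 0.7, -5.8]
opening: 0.0255
gripper_force: 30.0
```

Call:
send_rows:
  plan:
    - [[0, 0, 0, 0, 0, 0], [0, 0, 0, 0, 0, 0], [0, 0, 0, 0, 0, 0], [0, 0, 0, 0, 0, 0]]

```text
clock: 31.42
tool_pos: [0.5806, 0.0087, 0.1885]
orientation: [180.0, -0.0, -170.4]
force: [-0.3, -0.2, -6.1]
opening: 0.0255
gripper_force: 30.0
```

Run:
```python
from h import *
go(.581,.0083,.0887,-170.5)
```

```text
t 31.42 pos [0.5806 0.0087 0.1885] rpy [ 179.99   -0.   -170.43] F [-0.3 -0.2 -6.1] op 0.0255 -> cm [-0.04 -0.05  9.98] deg [ 0.01 -0.    0.07]
```

To row units: 9.2 cm is 0.184, 9 cm is 0.18.

Call:
send_rows:
  plan:
    - [[0, 0, 0.012, 0, 0, 0], [0, 0, 0.04, 0, 0, 0], [0, 0, 0.076, 0, 0, 0], [0, 0, 0.112, 0, 0, 0], [0, 0, 0.144, 0, 0, 0], [0, 0, 0.168, 0, 0, 0], [0, 0, 0.18, 0, 0, 0], [0, 0, 0.184, 0, 0, 0]]

```text
clock: 32.08
tool_pos: [0.5798, 0.0082, 0.0951]
orientation: [-180.0, -0.1, -170.5]
force: [-0.1, 0.6, -6.6]
opening: 0.0252
gripper_force: 30.0
```

To row units: 0.6 cm is 0.012, 0.45 cm is 0.009.

Call:
send_rows:
  plan:
    - [[0, 0, 0.002, 0, 0, 0], [0, 0, 0.006, 0, 0, 0], [0, 0, 0.009, 0, 0, 0], [0, 0, 0.012, 0, 0, 0], [0, 0, 0.012, 0, 0, 0]]

```text
clock: 32.5
tool_pos: [0.5807, 0.008, 0.0907]
orientation: [180.0, 0.0, -170.5]
force: [0.0, -0.5, -6.3]
opening: 0.0255
gripper_force: 30.0
```

To row units: 0.1 cm is 0.002, 0.05 cm is 0.001.

Call:
send_rows:
  plan:
    - [[0, 0, 0.001, 0, 0, 0], [0, 0, 0.002, 0, 0, 0], [0, 0, 0.002, 0, 0, 0]]

```text
clock: 32.75
tool_pos: [0.5807, 0.0079, 0.0896]
orientation: [180.0, 0.0, -170.5]
force: [-0.7, -0.2, -6.4]
opening: 0.0256
gripper_force: 30.0
```

To row units: 0.1 cm is 0.002, 0.05 cm is 0.001.

Call:
send_rows:
  plan:
    - [[0, 0, 0.001, 0, 0, 0], [0, 0, 0.002, 0, 0, 0], [0, 0, 0.002, 0, 0, 0]]

```text
clock: 33.0
tool_pos: [0.5808, 0.008, 0.0887]
orientation: [-180.0, 0.0, -170.5]
force: [0.7, -0.4, -4.0]
opening: 0.0257
gripper_force: 30.0
```

To row units: 0.05 cm is 0.001.

Call:
send_rows:
  plan:
    - [[0, 0, 0.001, 0, 0, 0], [0, 0, 0.001, 0, 0, 0], [0, 0, 0.001, 0, 0, 0]]

```text
clock: 33.25
tool_pos: [0.5809, 0.0079, 0.0887]
orientation: [-180.0, 0.0, -170.5]
force: [-1.8, -0.5, 2.2]
opening: 0.0255
gripper_force: 30.0
```

Seated. Release and go for the bottle.

Call:
send_rows:
  plan:
    - [[0, 0, 0, 0, 0, 0], [0, 0, 0, 0, 0, 0], [0, 0, 0, 0, 0, 0], [0, 0, 0, 0, 0, 0], [0, 0, 0, 0, 0, 0], [0, 0, 0, 0, 0, 0]]
  fingers: 0.75

```text
clock: 33.75
tool_pos: [0.5807, 0.008, 0.0881]
orientation: [-180.0, 0.0, -170.5]
force: [0.7, -0.1, 0.4]
opening: 0.0603
gripper_force: 0.0
```

To row units: 12 cm is 0.24, -11.5 cm is -0.23.

Call:
send_rows:
  plan:
    - [[0, 0, -0.02, 0, 0, 0], [0, 0, -0.06, 0, 0, 0], [0, 0, -0.12, 0, 0, 0], [0, 0, -0.18, 0, 0, 0], [0.004, 0.03, -0.22, 0, 0, 0], [0.02, 0.09, -0.23, 0, 0, 0], [0.04, 0.16, -0.23, 0, 0, 0], [0.06, 0.24, -0.23, 0, 0, 0]]

```text
clock: 34.42
tool_pos: [0.531, 0.1218, 0.2047]
orientation: [180.0, 0.1, -170.6]
force: [1.3, 0.2, -0.7]
opening: 0.0658
gripper_force: 0.0
```

Run:
```python
from h import *
go(.4265,.3442,.2,-170.5)
```

```text
t 34.42 pos [0.531  0.1218 0.2047] rpy [ 1.7996e+02  1.2000e-01 -1.7060e+02] F [ 1.3  0.2 -0.7] op 0.0658 -> cm [ 6.68 23.65  0.47] deg [ 0.04  0.12 -0.1 ]
```

To row units: 23.4 cm is 0.468, 22.4 cm is 0.448.

Call:
send_rows:
  plan:
    - [[0.02, 0.072, 0, 0, 0, 0], [0.04, 0.144, 0, 0, 0, 0], [0.062, 0.216, 0, 0, 0, 0], [0.082, 0.288, 0, 0, 0, 0], [0.1, 0.352, 0, 0, 0, 0], [0.116, 0.408, 0, 0, 0, 0], [0.128, 0.448, 0, 0, 0, 0], [0.134, 0.468, 0, 0, 0, 0]]

```text
clock: 35.08
tool_pos: [0.4254, 0.3433, 0.2039]
orientation: [180.0, 0.0, -170.4]
force: [0.4, 0.7, 0.0]
opening: 0.0657
gripper_force: 0.0
```

Call:
send_rows:
  plan:
    - [[0, 0, 0, 0, 0, 0], [0, 0, 0, 0, 0, 0], [0, 0, 0, 0, 0, 0], [0, 0, 0, 0, 0, 0]]

```text
clock: 35.42
tool_pos: [0.4269, 0.3401, 0.2032]
orientation: [-180.0, -0.0, -170.5]
force: [-0.0, 0.3, 0.6]
opening: 0.0658
gripper_force: 0.0
```

Run:
```python
from h import *
go(.4265,.3441,.1195,-170.5)
```

```text
t 35.42 pos [0.4269 0.3401 0.2032] rpy [-180.     -0.   -170.55] F [-0.   0.3  0.6] op 0.0658 -> cm [-0.03  0.4   8.37] deg [-0.   -0.   -0.05]
```

To row units: 8.3 cm is 0.166, 8.2 cm is 0.164.

Call:
send_rows:
  plan:
    - [[0, 0.006, 0.01, 0, 0, 0], [0, 0.008, 0.04, 0, 0, 0], [0, 0.008, 0.08, 0, 0, 0], [0, 0.008, 0.12, 0, 0, 0], [0, 0.008, 0.15, 0, 0, 0], [0, 0.008, 0.164, 0, 0, 0], [0, 0.008, 0.166, 0, 0, 0], [0, 0.008, 0.166, 0, 0, 0]]

```text
clock: 36.08
tool_pos: [0.4261, 0.3448, 0.12]
orientation: [-180.0, -0.0, -170.5]
force: [0.2, -0.0, -0.9]
opening: 0.0658
gripper_force: 0.0
```

Call:
send_rows:
  plan:
    - [[0, 0, 0, 0, 0, 0], [0, 0, 0, 0, 0, 0], [0, 0, 0, 0, 0, 0], [0, 0, 0, 0, 0, 0], [0, 0, 0, 0, 0, 0], [0, 0, 0, 0, 0, 0], [0, 0, 0, 0, 0, 0], [0, 0, 0, 0, 0, 0]]
  fingers: 0

```text
clock: 36.75
tool_pos: [0.4258, 0.3447, 0.1202]
orientation: [-180.0, 0.0, -170.5]
force: [-0.4, -2.0, 2.0]
opening: 0.0275
gripper_force: 29.9
```

Call:
send_rows:
  plan:
    - [[0, 0, 0, 0, 0, 0], [0, 0, 0, 0, 0, 0], [0, 0, 0, 0, 0, 0]]

```text
clock: 37.0
tool_pos: [0.4259, 0.3448, 0.1202]
orientation: [-180.0, 0.0, -170.5]
force: [0.4, -2.0, 3.9]
opening: 0.0281
gripper_force: 30.0
```

To row units: -10 cm is -0.2, -8.8 cm is -0.176.

Call:
send_rows:
  plan:
    - [[0, 0, -0.004, 0, 0, 0], [0, 0, -0.012, 0, 0, 0], [0, 0, -0.03, 0, 0, 0], [0, 0, -0.06, 0, 0, 0], [0, 0, -0.096, 0, 0, 0], [0, 0, -0.136, 0, 0, 0], [0, 0, -0.176, 0, 0, 0], [0, 0, -0.2, 0, 0, 0]]

```text
clock: 37.67
tool_pos: [0.4261, 0.3456, 0.2228]
orientation: [179.9, 0.1, -170.5]
force: [0.4, 0.4, -3.8]
opening: 0.0281
gripper_force: 29.7
```

Run:
```python
from h import *
go(.5208,-.0051,.219,-170.5)
```

```text
t 37.67 pos [0.4261 0.3456 0.2228] rpy [ 1.7989e+02  1.1000e-01 -1.7047e+02] F [ 0.4  0.4 -3.8] op 0.0281 -> cm [ -3.53 -36.16   0.32] deg [0.11 0.11 0.03]
```

Call:
send_rows:
  plan:
    - [[0, -0.01, 0, 0, 0, 0], [-0.002, -0.03, 0, 0, 0, 0], [-0.006, -0.062, 0, 0, 0, 0], [-0.01, -0.106, 0, 0, 0, 0], [-0.016, -0.16, 0, 0, 0, 0], [-0.022, -0.22, 0, 0, 0, 0], [-0.028, -0.28, 0, 0, 0, 0], [-0.034, -0.34, 0, 0, 0, 0]]

```text
clock: 38.33
tool_pos: [0.4699, 0.177, 0.2187]
orientation: [-179.9, -0.1, -170.5]
force: [0.8, 0.0, -3.9]
opening: 0.0278
gripper_force: 29.8
```

To row units: -19.1 cm is -0.382, -18.1 cm is -0.362.

Call:
send_rows:
  plan:
    - [[-0.006, -0.06, 0, 0, 0, 0], [-0.012, -0.12, 0, 0, 0, 0], [-0.018, -0.18, 0, 0, 0, 0], [-0.024, -0.236, 0, 0, 0, 0], [-0.028, -0.286, 0, 0, 0, 0], [-0.032, -0.33, 0, 0, 0, 0], [-0.034, -0.362, 0, 0, 0, 0], [-0.0354, -0.382, 0, 0, 0, 0]]

```text
clock: 39.0
tool_pos: [0.5184, -0.0084, 0.2187]
orientation: [-180.0, -0.2, -170.6]
force: [-0.7, 0.1, -4.0]
opening: 0.0281
gripper_force: 29.8
```

Call:
send_rows:
  plan:
    - [[0, 0, 0, 0, 0, 0], [0, 0, 0, 0, 0, 0], [0, 0, 0, 0, 0, 0], [0, 0, 0, 0, 0, 0]]

```text
clock: 39.33
tool_pos: [0.5193, -0.0049, 0.2198]
orientation: [180.0, -0.0, -170.4]
force: [0.2, 0.0, -4.3]
opening: 0.028
gripper_force: 29.8
```

Run:
```python
from h import *
go(.5202,-.005,.1202,-170.5)
```

```text
t 39.33 pos [ 0.5193 -0.0049  0.2198] rpy [ 1.7999e+02 -2.0000e-02 -1.7045e+02] F [ 0.2  0.  -4.3] op 0.028 -> cm [-0.09 -0.03  9.96] deg [ 0.01 -0.02  0.05]
```

To row units: 9.2 cm is 0.184, 9 cm is 0.18.

Call:
send_rows:
  plan:
    - [[0, 0, 0.012, 0, 0, 0], [-0.0016, 0, 0.04, 0, 0, 0], [-0.0016, 0, 0.076, 0, 0, 0], [-0.0016, 0, 0.112, 0, 0, 0], [-0.0016, 0, 0.144, 0, 0, 0], [-0.0016, 0, 0.168, 0, 0, 0], [-0.0016, 0, 0.18, 0, 0, 0], [-0.0016, 0, 0.184, 0, 0, 0]]

```text
clock: 40.0
tool_pos: [0.5197, -0.0049, 0.1268]
orientation: [-180.0, -0.1, -170.4]
force: [-0.8, 0.6, -3.6]
opening: 0.0278
gripper_force: 29.8
```

Call:
send_rows:
  plan:
    - [[0, 0, 0.002, 0, 0, 0], [0, 0, 0.006, 0, 0, 0], [0, 0, 0.009, 0, 0, 0], [0, 0, 0.012, 0, 0, 0], [0, 0, 0.012, 0, 0, 0]]

```text
clock: 40.42
tool_pos: [0.5205, -0.0051, 0.1222]
orientation: [180.0, 0.0, -170.5]
force: [0.2, -0.7, -4.9]
opening: 0.0282
gripper_force: 29.8
```

To row units: 0.1 cm is 0.002, 0.05 cm is 0.001.

Call:
send_rows:
  plan:
    - [[0, 0, 0.001, 0, 0, 0], [0, 0, 0.002, 0, 0, 0], [0, 0, 0.002, 0, 0, 0]]

```text
clock: 40.67
tool_pos: [0.5205, -0.0052, 0.1211]
orientation: [180.0, 0.0, -170.5]
force: [0.4, -0.6, -5.0]
opening: 0.028
gripper_force: 29.8
```

To row units: 0.1 cm is 0.002, 0.05 cm is 0.001.

Call:
send_rows:
  plan:
    - [[0, 0, 0.001, 0, 0, 0], [0, 0, 0.002, 0, 0, 0], [0, 0, 0.002, 0, 0, 0]]

```text
clock: 40.92
tool_pos: [0.5206, -0.0052, 0.1202]
orientation: [-180.0, 0.0, -170.5]
force: [-0.1, 0.3, -1.9]
opening: 0.0276
gripper_force: 29.9
```

To row units: 0.05 cm is 0.001.

Call:
send_rows:
  plan:
    - [[0, 0, 0.001, 0, 0, 0], [0, 0, 0.001, 0, 0, 0], [0, 0, 0.001, 0, 0, 0]]

```text
clock: 41.17
tool_pos: [0.5209, -0.0052, 0.1202]
orientation: [-180.0, 0.1, -170.5]
force: [-0.1, -0.5, 3.4]
opening: 0.028
gripper_force: 30.0
```

Seated. Release, rise and retreat, then check with the fixed cameras.

Call:
send_rows:
  plan:
    - [[0, 0, 0, 0, 0, 0], [0, 0, 0, 0, 0, 0], [0, 0, 0, 0, 0, 0], [0, 0, 0, 0, 0, 0], [0, 0, 0, 0, 0, 0], [0, 0, 0, 0, 0, 0]]
  fingers: 0.75

```text
clock: 41.67
tool_pos: [0.5205, -0.0051, 0.1195]
orientation: [180.0, -0.0, -170.5]
force: [0.2, 0.9, -0.2]
opening: 0.0616
gripper_force: 0.0
```

To row units: -15 cm is -0.3, -14 cm is -0.28.

Call:
send_rows:
  plan:
    - [[0, 0, -0.02, 0, 0, 0], [0, 0, -0.06, 0, 0, 0], [0, 0, -0.12, 0, 0, 0], [0, 0, -0.18, 0, 0, 0], [0, 0, -0.24, 0, 0, 0], [0.02, 0.04, -0.28, 0, 0, 0], [0.04, 0.1, -0.3, 0, 0, 0], [0.08, 0.16, -0.3, 0, 0, 0]]

```text
clock: 42.33
tool_pos: [0.4694, 0.068, 0.2729]
orientation: [180.0, 0.3, -170.6]
force: [0.1, 2.3, 1.1]
opening: 0.0658
gripper_force: 0.0
```

To row units: 20 cm is 0.4, 18 cm is 0.36.

Call:
send_rows:
  plan:
    - [[0.02, 0.08, 0, 0, 0, 0], [0.04, 0.16, 0, 0, 0, 0], [0.06, 0.24, 0, 0, 0, 0], [0.08, 0.3, 0, 0, 0, 0], [0.1, 0.36, 0, 0, 0, 0], [0.1, 0.4, 0, 0, 0, 0], [0.1, 0.4, 0, 0, 0, 0], [0.1, 0.4, 0, 0, 0, 0]]

```text
clock: 43.0
tool_pos: [0.385, 0.257, 0.2701]
orientation: [180.0, 0.0, -170.3]
force: [0.4, -1.0, 0.7]
opening: 0.0658
gripper_force: 0.0
```

Run:
```python
from h import *
from plant import ctrl
t=ctrl.snapshot('top')['img'][:,:,::-1]; s=ctrl.snapshot('side')['img'][:,:,::-1]; t0=cv2.imread('pics/top0.png')
f=lambda im,x,y,w,h,k:cv2.resize(im[y:y+h,x:x+w],None,fx=k,fy=k,interpolation=cv2.INTER_CUBIC)
o=np.zeros((600,800,3),np.uint8)
o[:360,:240]=f(t0,290,130,80,120,3);o[:360,245:485]=f(t,290,130,80,120,3);o[:330,490:790]=f(t,470,170,100,110,3)
o[365:595,:800]=f(s,150,150,400,115,2)
cv2.imwrite('pics/end.png',o)
```

```text
(no output)
```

View pics/end.png

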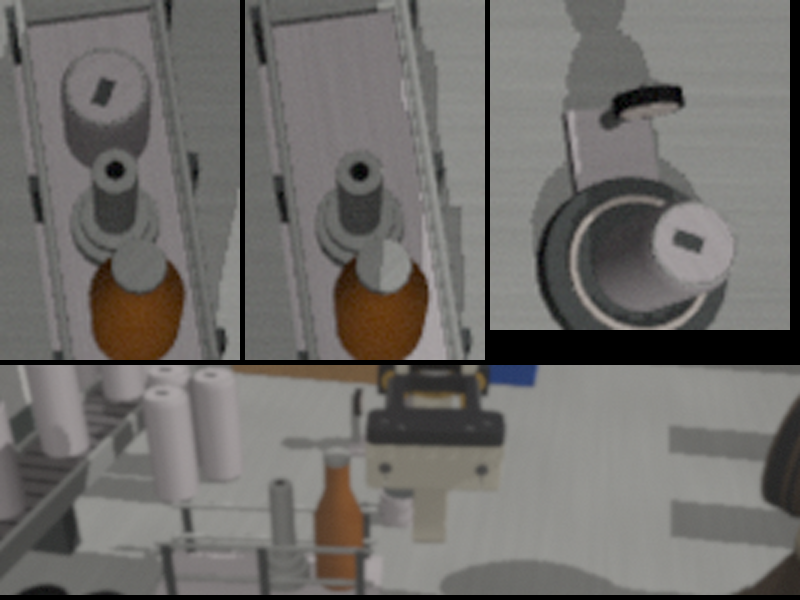

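The chuck top (before (115,170), after (360−245=115,172)) and cap (before (139,266), after (383−245=138,266)) are back on their original pixels. The can stands inside the ring, upright. Handing in.

```bash
python3 -c "
from plant import ctrl
print(ctrl.close_job())"
```

```text
the job is handed in; nothing more can be done
None
```

The job is done and handed in after about 43 s: the can stands upright in the gauge stand's white ring, and the bottle and chuck are back where they started in the lane (within about 1 mm in the top view).

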